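Park the wobbly studio lamp in its keeper fork

ROBOT

A 6-joint arm with a two-finger parallel gripper is mounted at the origin on the work surface. World frame = base frame: x ahead of the robot, y to its left, z up, the work surface at z = 0. Lengths are in m, angles in rad, forces in N, time in s.
With the tool pointing down it reaches from about 0.25 to 0.775 m from the base axis. Payload 4 kg.
Tool frame: the origin (TCP) lies midway between the tips of the shut fingers; the grasp point (between the pads) lies 19 mm behind it (grip_point_offset is the distance from the TCP to the grasp point, in m); z points along the fingers, y is the line along which they close (so a half turn about z gives the same grasp; the last joint's range is limited). The gripper opens to 94 mm and grips with 3 to 60 N. Pads are 16 mm wide; open, the fingers measure 119 mm over their backs; the gripper's body (75 mm by 177 mm) begins 78 mm behind the grasp point.
Start: joints at [-1.43, 0.087, 1.371, -0, 1.684, -0.103], TCP at [0.133, -0.534, 0.206] pointing down, gripper open.
Joint ranges: [-3.1, 3.1], [-0.76, 2.03], [0.27, 2.55], [-1.08, 4.22], [0.17, 2.65], [-2.57, 2.57]. Speed limits (rad/s): [2.79, 2.79, 3.14, 3.14, 3.14, 3.14].

INTERFACE

Orientations are given as [roll, pitch, yaw] about the fixed x, y, z axes, in that order (R = Rz(yaw) Ry(pitch) Rx(roll)).
In Python, from bench import * gives the robot as it stands.
- The arm moves only by the tool carry_out, never from a script. Its argument "commands" is a list of rows, each a list of 6 numbers: the shift along the tool's x, y, z in m, then the turn, a rotation vector about the tool's x, y, z in rad. In form: [[tx, ty, tz, rx, ry, rz], ...]. A call has exactly 5 rows; each row is the pose to reach, as a shift and turn from the pose commanded when the call began, along the tool's axes at that moment; what a row does not reach only later rows make up. A row lasts 1/10 s, in which the tool goes at most 50 mm and 8.59 degrees, less where a joint would pass 70% of its speed; a pose out of reach is approached as far as the arm can. A call with a gripper value outside its range is refused whole. "jaw" is the opening, from 0 (shut) to 1 (fully open), set as the call begins (left out, the last holds). The fingers move at their own pace and stop on an object; the grip force is fixed at half the most. Time passes only in rows, so rows that repeat a pose let the fingers close, or fill a call up. It gives the time, the measured TCP pose, the force, the opening and the grip force at its end, in the units of the state.
- get_obs(): the state, without advancing time (a new reading comes with each control period).
- snapshot(name): name is "side" or "top"; returns a dict with "img" (420x560x3 uint8, red, green, blue), "range_z" (420x560 float32, m along the optical axis (not along the pixel's ray), 0 where there is no reading), "fx", "fy", "cx", "cy" (pixels), "distortion" ([k1, k2, p1, p2, k3] as OpenCV has them; the pictures are not rectified), "R" (3x3) and "t" (3): a world point X has camera coordinates R X + t. Camera axes: x right, y down, z forward; pixel columns grow to the right and rows downward; lengths in m; the calibration is good to about 2 mm. A picture is of the moment at which its call begins.
- close_job(): hands the job in; it is judged then, once.
The state is a dict: "time": time; "joint_positions": joint angles; "qvel": joint speeds; "joint_torque": joint torques, N m; "tool_pos": TCP position; "ee_rot": TCP orientation; "wrist_force": force on the tool from outside, world axes, zero at the start; "wrist_torque": the same for the moment, N m; "width": finger opening in m; "finger_force": force on a finger pad.
Only numpy, scipy, OpenCV 4.12 (cv2) and the standard library are available. Lean on these libraries where they do the work, as an engineer would, in place of code of your own. Each camera call takes 0.05 s, during which the arm holds its last target. There are 200 camera calls.

TASK

The cordless studio lamp's pole flops over on its weak spring hinge. Lift the lamp clear of the table by its handle, bring the pole upright only by tilting and moving the foot, and keep it balanced upright in the air, away from the fork and touching nothing, for at least five seconds; then bring it, still upright and still clear of the table, between the two prongs of the fork, set the foot down gently with the pole held upright in the fork, and let go. Do not touch the pole or lamp head with the robot, do not drop the lamp, and leave the paint tub, brush cup and mixing cup alone.

Things in the scene. Friction and masses are not known exactly. Their poses are not given: they have to be found in the camera images.
- lamp: Lamp foot with battery, 0.72 kg: dark steel plate 340 x 140 x 12 mm, x from -155 to +185, y +-70 mm. Origin: underside of the plate, straight below the handle; x points from the black battery block (80 x 100 mm, centred at x = -105 mm, top at 79 mm) to the pole, z up. Parked, it stands on the table at the fork's origin, along the fork's x.
- lamp_grip (a point): Centre of the handle: black rubber bar, 90 mm along the foot's x, 30 mm thick in y with flat sides, 36 mm high, centre 138 mm above the foot's underside, straight above its origin, on two legs at x = +-33 mm. Grip it across y, firmly (40 N or more). The battery counterweights the pole: the lamp hangs level at the handle.
- lamp_pole: Aluminium pole 20 mm thick, bare up to 230 mm above its hinge. Origin on the hinge, at x = 150, y = 0, z = 45 mm in the foot's frame; z up along the pole; x is the hinge axis, along the foot's x: it leans only to the foot's +-y. Stops at 0.3 rad from square to the foot, both ways; it starts on either one. Right it by tilting the foot about x against the lean by over 0.15 rad.
- lamp_head (a point): Centre of the black lamp head, a drum 90 mm across, 50 mm deep, 275 mm above the hinge along the pole. Axes as the pole's. Pole with head: nominally 0.21 kg (+-10 percent), centre of mass 266 mm above the hinge, inertia about the hinge 0.0155 kg m2.
- lamp_hinge (a point): Point on the hinge axis (same place as the pole's origin), axes as the foot's. Between pole and foot act a centring spring of 0.34 N m/rad and a damper of 0.09 N m s/rad. Gravity (0.55 N m per rad of lean, nominal) beats the spring: upright is unstable, time constant about 0.5 s.
- fork: Keeper fork fixed to the table: two level steel bars 12 mm thick, 240 mm above the table, along x from 225 to 135 mm at y = +-30 mm (48 mm free between), then flaring to y = +-62 mm at x = 75 mm; open towards -x, up and down. Origin on the table, where the lamp's origin stands when parked. Wooden post 30 x 30 mm at x = 238 mm on a block 70 x 150 x 16 mm.
- fork_throat (a point): Point midway between the prongs where the parked pole stands: at x = 150, y = 0, z = 240 mm in the fork's frame.
- paint_tub: Bystander: closed paint tub, 90 mm diameter, 100 mm high; origin at the centre of its underside.
- brush_cup: Bystander: paper cup with brushes, 80 mm diameter, about 210 mm high with the brushes; origin at the centre of its underside.
- mixing_cup: Bystander: empty paper mixing cup, 72 mm diameter, 85 mm high; origin at the centre of its underside.

How it is judged:
By the outcome, as a careful person would: the job done as asked, in the order asked, and still so for the second after the job is handed in, with the robot touching nothing.
It also fails if it takes over 72 s, if anything falls off the work surface, if the arm or the gripper's body presses on something with over 40 N, if the wrist force passes 120 N, or if a joint passes its speed limit or range.

## Working session

There is one attempt and no reset: what is moved stays moved. The work goes in short steps, Python scripts to look and compute and a tool call to move; the robot and the scene stay as the last step left them, time stands still between calls to the robot, and variables do not carry over. Pictures are saved under pics/ and viewed, at most 10 in all, crops included, and the job is handed in when it is done.

Besides the shell and the picture viewer there is one more tool, called after ">>>" as a command line: name --pt "numbers of a row" for each row, then --argument value for the rest. carry_out: Moves the arm, as the interface text tells. Its arguments: {"type":"object","properties":{"commands":{"type":"array","items":{"type":"array","items":{"type":"number"}}},"jaw":{"type":"number"}},"required":["commands"]}

```bash
ls; mkdir -p pics; python3 - <<'E'
from bench import *
import cv2,numpy as np
for n in("side","top"):
    s=snapshot(n);cv2.imwrite(f"pics/{n}0.png",s["img"][:,:,::-1]);np.savez(f"{n}0.npz",**s)
    print(n,s["fx"],s["fy"],s["cx"],s["cy"],s["distortion"],s["R"],s["t"],-np.array(s["R"]).T@s["t"])
print(get_obs())
E
```

```text
pics
side 522.0448832749736 522.0448832749736 276.6441826106294 209.64260476717737 [-0.16988081  0.          0.          0.          0.        ] [[-0.75304822 -0.65795153 -0.00426125]
 [-0.39258042  0.45450028 -0.7995687 ]
 [ 0.52801419 -0.60044091 -0.60055952]] [0.46658779 0.39877242 1.52999222] [-0.29994425  1.04441989  1.23968559]
top 522.0156365687767 522.0156365687767 272.2506273314002 210.40056289289058 [-0.20211102  0.          0.          0.          0.        ] [[ 0.08745826 -0.99616746  0.00120187]
 [-0.97446206 -0.08580301 -0.20751276]
 [ 0.20682058  0.01697753 -0.97823157]] [-0.02626625  0.61192351  2.07087656] [ 0.17029355 -0.00881907  2.15281034]
{'time': 0.1, 'joint_positions': array([-1.43007855e+00,  8.78851913e-02,  1.37207636e+00, -1.81947304e-05,
        1.68358245e+00, -1.03089273e-01]), 'qvel': array([ 8.46776971e-05, -2.22524013e-04, -4.92959432e-03, -3.32649858e-04,
       -5.61453290e-05,  7.70493513e-04]), 'joint_torque': array([ 1.87851569e-03, -3.41250587e+01, -3.03301084e+01,  7.20838364e-02,
        3.03464534e-02, -9.86406417e-05]), 'tool_pos': array([ 0.13269659, -0.5332567 ,  0.20443255]), 'ee_rot': array([-3.13964980e+00, -1.82819722e-04,  2.43804845e-01]), 'wrist_force': array([-0.29065756, -0.14473831, -0.70125258]), 'wrist_torque': array([-0.00514612, -0.02742126, -0.01085357]), 'finger_force': 0.0, 'width': 0.09373885285014741}
```

```bash
sleep 3; ls pics
```

```text
side0.png
top0.png
```

View pics/side0.png

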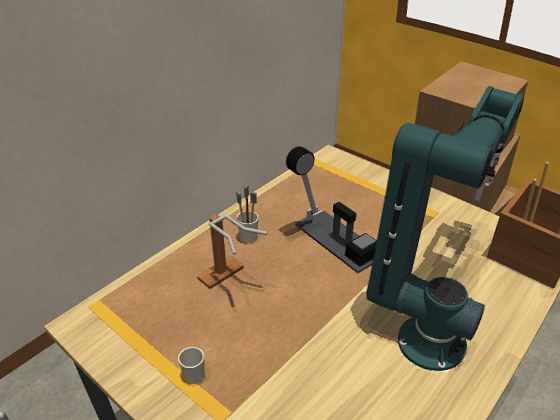

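View pics/top0.png

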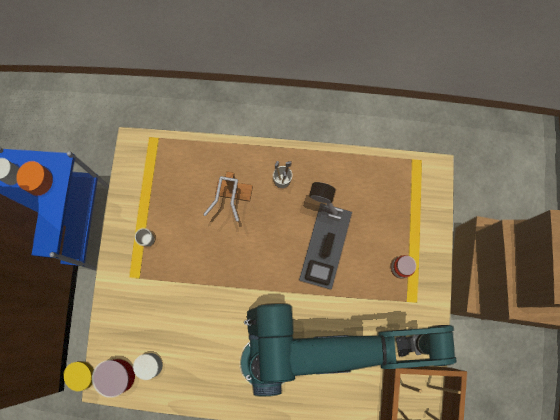

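```bash
cat > h.py <<'E'
import numpy as np,cv2
def rays(s,uv):
    K=np.array([[s["fx"],0,s["cx"]],[0,s["fy"],s["cy"]],[0,0,1]],float)
    n=cv2.undistortPoints(np.asarray(uv,float).reshape(-1,1,2),K,np.asarray(s["distortion"],float)).reshape(-1,2)
    R=np.asarray(s["R"]);return -R.T@s["t"],np.c_[n,np.ones(len(n))]@R   # origin, dirs with cam z=1
def cloud(s):
    h,w=s["range_z"].shape;u,v=np.meshgrid(np.arange(w),np.arange(h))
    o,d=rays(s,np.c_[u.ravel(),v.ravel()]);z=np.asarray(s["range_z"]).ravel()
    P=o+d*z[:,None];P[z==0]=np.nan;return P.reshape(h,w,3)
def onplane(s,uv,z):
    o,d=rays(s,uv);return o+d*((z-o[2])/d[:,2])[:,None]
E
python3 - <<'E'
from h import *
T=np.load("top0.npz");S=np.load("side0.npz")
for n,s in(("top",T),("side",S)):
    P=cloud(s);I=s["img"].astype(int)
    print(n,"table z",np.nanmedian(P[215:225,260:280,2]) if n=="top" else np.nanmedian(P[330:340,250:270,2]))
    def sel(u0,u1,v0,v1,z0,z1):
        B=P[v0:v1,u0:u1].reshape(-1,3);C=I[v0:v1,u0:u1].reshape(-1,3);m=(B[:,2]>z0)&(B[:,2]<z1);return B[m],C[m]
    def rect(B):
        r=cv2.minAreaRect(B[:,:2].astype(np.float32)*1000);return len(B),np.round(r[0],1),np.round(r[1],1),round(r[2],1),np.round(B[:,2].mean(),4)
    if n=="top":
        W=dict(handle=(310,345,225,262,.145,.17),plate=(290,360,200,295,.006,.02),batt=(300,340,255,290,.07,.09),head=(300,340,175,215,.22,.40),forkbars=(195,250,168,230,.225,.26),block=(215,260,170,205,.01,.022),tub=(385,420,250,280,.08,.11),brush=(268,298,158,192,.05,.25),mix=(130,160,225,250,.05,.1))
    else:
        W=dict(handle=(325,360,200,225,.145,.17),plate=(280,390,200,275,.006,.02),head=(280,320,140,180,.2,.45),forkbars=(205,275,205,255,.225,.26),block=(190,250,250,290,.01,.022))
    for k,w in W.items():
        B,C=sel(*w)
        if len(B)>3: print(k,*rect(B))
        if k in("head","forkbars","handle"):print(np.round(np.nanmean(B,0),3),B.min(0).round(3),B.max(0).round(3))
E
```

```text
top table z 0.0006403847246878591
handle 176 [ 479.4 -203.8] [30.7 91.8] 79.7 0.1552
[ 0.478 -0.203  0.155] [ 0.433 -0.226  0.146] [ 0.523 -0.181  0.17 ]
plate 2050 [ 491.6 -203.3] [396.4 292. ] 4.6 0.0114
batt 260 [ 389.9 -183.4] [ 93. 105.] 77.4 0.0779
head 439 [ 642.6 -152.6] [90.  55.7] 78.7 0.3351
[ 0.637 -0.151  0.335] [ 0.61  -0.198  0.27 ] [ 0.674 -0.105  0.359]
forkbars 363 [619.7 207.1] [134.8 182.6] 84.6 0.243
[0.626 0.206 0.243] [0.523 0.148 0.226] [0.711 0.282 0.258]
block 309 [713.2 186.1] [148.9 187.6] 6.6 0.0151
tub 298 [ 428.7 -526.6] [78.9 76.8] 76.4 0.0982
brush 254 [757.2  -2.3] [75.7 78.4] 32.3 0.1245
mix 113 [453.6 541.4] [66.2 67.1] 26.9 0.0743
side table z 0.0008994103365975725
handle 189 [ 480.2 -200.7] [43.3 96.7] 74.9 0.1545
[ 0.478 -0.196  0.154] [ 0.433 -0.225  0.145] [ 0.528 -0.173  0.164]
plate 1545 [ 521.8 -218. ] [409.4 428.6] 41.0 0.0112
head 652 [ 639.5 -145.6] [96.1 61. ] 75.4 0.3159
[ 0.633 -0.136  0.316] [ 0.609 -0.189  0.222] [ 0.678 -0.098  0.358]
forkbars 466 [619.5 210.3] [136.5 186.5] 84.4 0.2426
[0.623 0.21  0.243] [0.521 0.151 0.226] [0.713 0.287 0.252]
block 499 [696.3 203.1] [152.7  75. ] 86.8 0.0151
```

```bash
python3 - <<'E'
from h import *
T=np.load("top0.npz");S=np.load("side0.npz")
def px(s,m,z):
    c=max(cv2.findContours(m.astype(np.uint8),cv2.RETR_EXTERNAL,cv2.CHAIN_APPROX_NONE)[0],key=cv2.contourArea)
    Q=onplane(s,c.reshape(-1,2),z)[:,:2]*1000;r=cv2.minAreaRect(Q.astype(np.float32));return np.round(r[0],1),np.round(r[1],1),round(r[2],2)
P=cloud(T);I=T["img"].astype(int);u,v=np.meshgrid(np.arange(560),np.arange(420))
print(I[230,345],I[243,327],I[272,320],I[190,321],I[190,240],I[200,213])
w=(u>295)&(u<360)&(v>200)&(v<292)
dark=(I.max(2)<95)&w
print("dark",px(T,dark&(P[:,:,2]<.2),.012))
pl=dark&(abs(P[:,:,2]-.012)<.008)
print("plate",px(T,pl,.012))
print("handle",px(T,w&(abs(P[:,:,2]-.156)<.008),.156))
print("batt",px(T,w&(v>255)&(P[:,:,2]>.069)&(P[:,:,2]<.09),.079))
# fork bars: grey, z~.24
for s,(a,b,c,d) in((T,(195,252,168,232)),(S,(205,275,205,258))):
    P=cloud(s);I=s["img"].astype(int)
    w=(u>a)&(u<b)&(v>c)&(v<d)&(abs(P[:,:,2]-.243)<.015)
    B=P[w];C=I[w];g=(C.max(1)-C.min(1))<35
    D=B[g];br=B[~g]
    th=np.radians(-5.);
    for it in range(3):
        e=np.array([np.cos(th),np.sin(th)]);n=np.array([-e[1],e[0]])
        X=D[:,:2]@e;Y=D[:,:2]@n;mx=X.max();c0=np.median(Y[(X>mx-.1)])
        st=(X<np.percentile(X,98)-.025)&(X>np.percentile(X,98)-.085)
        sl=[];cs=[]
        for sg in(1,-1):
            k=st&(sg*(Y-c0)>0)&(abs(Y-c0)<.05);p=np.polyfit(X[k]-X[k].mean(),Y[k],1);sl.append(p[0]);cs.append(p[1]);
        th+=np.mean(sl);c0=np.mean(cs)
    print(len(D),np.degrees(th),sl,cs,np.percentile(X,[1,99]),"brown",len(br),br.mean(0), "throat Yc",c0,
      "x range lines",e,n)
    # transverse mean of brown post in fork frame
    if len(br):print("post",br[:,:2].mean(0)@e,br[:,:2].mean(0)@n)
# block from side view: colour
E
```

```text
[83 83 81] [46 42 32] [127 124 127] [51 43 36] [110  74  44] [163 126  85]
dark (array([ 505.8, -172.4]), array([204.6, 346.7]), 78.91)
plate (array([ 495.6, -201.6]), array([143.3, 337.8]), 78.89)
handle (array([ 479.5, -203.6]), array([30.4, 90. ]), 79.2)
batt (array([ 378.3, -178.4]), array([87.1, 79.1]), 67.54)
300 -4.547395016113938 [np.float64(0.017567154379173645), np.float64(-0.01754861211939292)] [np.float64(0.2850528000179013), np.float64(0.2246302273614976)] [0.51162015 0.67016275] brown 61 [0.67632666 0.20826039 0.23983003] throat Yc 0.25484151368969943 x range lines [ 0.99685136 -0.07929296] [0.07929296 0.99685136]
post 0.6576835683205817 0.26123259672278387
389 -4.440068509069364 [np.float64(0.019432780988701586), np.float64(-0.01953047745186977)] [np.float64(0.28979602502021534), np.float64(0.22953001674812024)] [0.51124938 0.66992177] brown 74 [0.67106716 0.21091874 0.2396003 ] throat Yc 0.2596630208841678 x range lines [ 0.99700264 -0.07736757] [0.07736757 0.99700264]
post 0.6527374593077897 0.2622053750918064
```

```bash
cat >> h.py <<'E'
import json,os
from scipy.spatial.transform import Rotation as Ro
TZ=lambda yaw,f=0.:Ro.from_euler('z',yaw)*Ro.from_euler('x',np.pi)*Ro.from_rotvec([f,0,0]) # tool down, tilt f about tool x
def load():
    d=json.load(open("cmd.json"));return np.array(d["p"]),Ro.from_rotvec(d["r"])
def save(p,r):json.dump(dict(p=list(map(float,p)),r=list(map(float,r.as_rotvec()))),open("cmd.json","w"))
def calls(poses):
    """poses: list (p,R) per row; prints calls of 5 rows rounded, updates cmd.json as if carried out"""
    p0,r0=load()
    for i in range(0,len(poses),5):
        out=[]
        for p,r in poses[i:i+5]:
            out.append([round(float(x),4) for x in np.r_[r0.inv().apply(p-p0),(r0.inv()*r).as_rotvec()]])
        print(json.dumps(out));l=np.array(out[-1]);p0,r0=p0+r0.apply(l[:3]),r0*Ro.from_rotvec(l[3:])
    save(p0,r0);print("end",p0.round(4),r0.as_euler('xyz').round(4))
E
python3 - <<'E'
from h import *
p0=np.array([.133,-.534,.206]);save(p0,TZ(.2438))
p1=np.array([.480,-.203,.206])
N=20;calls([(p0+(p1-p0)*k/N,TZ(.2438+(2.950-.2438)*k/N)) for k in range(1,N+1)])
E
```

```text
[[0.0208, -0.0119, -0.0, 0.0, 0.0, -0.1353], [0.0417, -0.0237, -0.0, 0.0, 0.0, -0.2706], [0.0625, -0.0356, -0.0, 0.0, 0.0, -0.4059], [0.0833, -0.0475, -0.0, 0.0, 0.0, -0.5412], [0.1042, -0.0594, -0.0, 0.0, 0.0, -0.6766]]
[[0.0236, 0.0038, -0.0, 0.0, 0.0, -0.1353], [0.0473, 0.0076, -0.0, 0.0, 0.0, -0.2706], [0.071, 0.0114, -0.0, 0.0, 0.0, -0.4059], [0.0947, 0.0152, -0.0, 0.0, 0.0, -0.5412], [0.1183, 0.0189, -0.0, 0.0, 0.0, -0.6765]]
[[0.0161, 0.0178, -0.0, -0.0, 0.0, -0.1353], [0.0322, 0.0356, -0.0, -0.0, 0.0, -0.2706], [0.0483, 0.0534, -0.0, -0.0, 0.0, -0.4059], [0.0644, 0.0712, -0.0, -0.0, 0.0, -0.5412], [0.0805, 0.0889, -0.0, -0.0, 0.0, -0.6766]]
[[0.0014, 0.0239, -0.0, -0.0, 0.0, -0.1353], [0.0028, 0.0479, -0.0, -0.0, 0.0, -0.2706], [0.0042, 0.0718, -0.0, -0.0, 0.0, -0.4059], [0.0056, 0.0957, -0.0, -0.0, 0.0, -0.5412], [0.007, 0.1197, -0.0, -0.0, 0.0, -0.6765]]
end [ 0.48  -0.203  0.206] [-3.1416  0.      2.95  ]
```

>>> carry_out --pt "0.021 -0.012 0 0 0 -0.135" --pt "0.042 -0.024 0 0 0 -0.271" --pt "0.063 -0.036 0 0 0 -0.406" --pt "0.083 -0.048 0 0 0 -0.541" --pt "0.104 -0.059 0 0 0 -0.677" --jaw 1

```text
time: 0.6
tool_pos: [0.2199, -0.4504, 0.2049]
ee_rot: [-3.141, -0.001, 0.926]
wrist_force: [0.5, -0.5, -0.3]
width: 0.0937
finger_force: 0.0
```

>>> carry_out --pt "0.024 0.004 0 0 0 -0.135" --pt "0.047 0.008 0 0 0 -0.271" --pt "0.071 0.011 0 0 0 -0.406" --pt "0.095 0.015 0 0 0 -0.541" --pt "0.118 0.019 0 0 0 -0.6765"

```text
time: 1.1
tool_pos: [0.3065, -0.3679, 0.2049]
ee_rot: [-3.141, -0.001, 1.603]
wrist_force: [-0.8, -0.8, 0.2]
width: 0.0941
finger_force: 0.0
```

>>> carry_out --pt "0.016 0.018 0 0 0 -0.135" --pt "0.032 0.036 0 0 0 -0.271" --pt "0.048 0.053 0 0 0 -0.406" --pt "0.064 0.071 0 0 0 -0.541" --pt "0.0805 0.089 0 0 0 -0.6765"

```text
time: 1.6
tool_pos: [0.3932, -0.2852, 0.2049]
ee_rot: [-3.141, -0.001, 2.279]
wrist_force: [0.7, -0.4, -0.5]
width: 0.094
finger_force: 0.0
```

>>> carry_out --pt "0.001 0.024 0 0 0 -0.135" --pt "0.003 0.048 0 0 0 -0.271" --pt "0.004 0.072 0 0 0 -0.406" --pt "0.006 0.096 0 0 0 -0.541" --pt "0.007 0.12 0 0 0 -0.6765"

```text
time: 2.1
tool_pos: [0.4802, -0.2022, 0.2049]
ee_rot: [3.141, -0.001, 2.956]
wrist_force: [-0.2, 0.2, -0.6]
width: 0.0942
finger_force: 0.0
```

>>> carry_out --pt "0 0 0.02 0 0 0" --pt "0 0 0.04 0 0 0" --pt "0 0 0.06 0 0 0" --pt "0 0 0.076 0 0 0" --pt "0 0 0.086 0 0 0"

```text
time: 2.6
tool_pos: [0.4788, -0.2026, 0.1173]
ee_rot: [3.141, -0.003, 2.95]
wrist_force: [0.4, 0.5, -0.8]
width: 0.0941
finger_force: 0.0
```

>>> carry_out --pt "0 0 0 0 0 0" --pt "0 0 0 0 0 0" --pt "0 0 0 0 0 0" --pt "0 0 0 0 0 0" --pt "0 0 0 0 0 0" --jaw 0

```text
time: 3.1
tool_pos: [0.4802, -0.2034, 0.1203]
ee_rot: [-3.141, 0.001, 2.95]
wrist_force: [0.4, 0.2, -0.5]
width: 0.0574
finger_force: 0.0
```

>>> carry_out --pt "0 0 0 0 0 0" --pt "0 0 0 0 0 0" --pt "0 0 0 0 0 0" --pt "0 0 0 0 0 0" --pt "0 0 0 0 0 0"

```text
time: 3.6
tool_pos: [0.4802, -0.2016, 0.1196]
ee_rot: [3.138, 0.0, 2.951]
wrist_force: [0.6, 5.4, 2.1]
width: 0.03
finger_force: 30.0
```

```bash
python3 - <<'E'
from h import *
a=np.array([.480,-.203,.120]);save(a,TZ(2.950))
mj=lambda s:10*s**3-15*s**4+6*s**5
up=np.array([0,0,.05])
L=[(a+up*mj(k/5),TZ(2.95)) for k in range(1,6)]
b=a+up;v=np.array([.33,0.,.17]);c=np.array([.2885,.235,.17])
for k in range(1,26):
    s=mj(k/25);t=1-s
    L.append((b*t*t+2*s*t*(2*v-(b+c)/2)+c*s*s,TZ(2.95+(3.063-2.95)*s)))
calls(L)
E
```

```text
[[-0.0, 0.0, -0.0029, 0.0, 0.0, 0.0], [-0.0, 0.0, -0.0159, 0.0, 0.0, 0.0], [-0.0, 0.0, -0.0341, 0.0, 0.0, 0.0], [-0.0, 0.0, -0.0471, 0.0, 0.0, 0.0], [-0.0, 0.0, -0.05, 0.0, 0.0, 0.0]]
[[0.0003, 0.0002, -0.0, 0.0, 0.0, -0.0001], [0.0021, 0.0013, 0.0, 0.0, 0.0, -0.0005], [0.0067, 0.0042, 0.0, 0.0, 0.0, -0.0016], [0.0148, 0.0093, 0.0, 0.0, 0.0, -0.0036], [0.0267, 0.0171, -0.0, 0.0, 0.0, -0.0065]]
[[0.0155, 0.0109, 0.0, 0.0, 0.0, -0.004], [0.0343, 0.0249, 0.0, 0.0, 0.0, -0.0091], [0.0557, 0.0422, -0.0, 0.0, 0.0, -0.015], [0.0787, 0.0626, 0.0, 0.0, 0.0, -0.0219], [0.1024, 0.0859, -0.0, 0.0, 0.0, -0.0294]]
[[0.0226, 0.0267, 0.0, 0.0, 0.0, -0.008], [0.0438, 0.0554, -0.0, 0.0, 0.0, -0.0164], [0.0631, 0.0856, 0.0, 0.0, 0.0, -0.0248], [0.0799, 0.1165, -0.0, 0.0, 0.0, -0.0332], [0.0939, 0.1472, 0.0, 0.0, 0.0, -0.0412]]
[[0.01, 0.03, 0.0, 0.0, 0.0, -0.0075], [0.0175, 0.0579, -0.0, 0.0, 0.0, -0.0144], [0.0228, 0.0829, 0.0, 0.0, 0.0, -0.0203], [0.0263, 0.1043, 0.0, 0.0, 0.0, -0.0254], [0.0286, 0.1215, 0.0, -0.0, 0.0, -0.0294]]
[[0.0009, 0.013, 0.0, -0.0, 0.0, -0.0029], [0.0014, 0.0217, 0.0, -0.0, 0.0, -0.0049], [0.0016, 0.0266, 0.0, -0.0, 0.0, -0.006], [0.0017, 0.0286, 0.0, -0.0, 0.0, -0.0064], [0.0017, 0.0289, 0.0, -0.0, 0.0, -0.0065]]
end [0.2885 0.235  0.17  ] [3.1416 0.     3.063 ]
```

>>> carry_out --pt "0 0 -0.003 0 0 0" --pt "0 0 -0.016 0 0 0" --pt "0 0 -0.034 0 0 0" --pt "0 0 -0.047 0 0 0" --pt "0 0 -0.05 0 0 0"

```text
time: 4.1
tool_pos: [0.4806, -0.204, 0.1713]
ee_rot: [-3.14, 0.003, 2.95]
wrist_force: [0.7, -0.9, -9.6]
width: 0.03
finger_force: 30.0
```

>>> carry_out --pt "0 0 0 0 0 0" --pt "0.002 0.001 0 0 0 0" --pt "0.0067 0.004 0 0 0 -0.0016" --pt "0.015 0.009 0 0 0 -0.0036" --pt "0.0267 0.017 0 0 0 -0.0065"

```text
time: 4.6
tool_pos: [0.4559, -0.1809, 0.1689]
ee_rot: [3.141, -0.001, 2.957]
wrist_force: [0.1, -0.1, -8.9]
width: 0.0296
finger_force: 30.0
```

>>> carry_out --pt "0.0155 0.011 0 0 0 -0.004" --pt "0.0343 0.025 0 0 0 -0.009" --pt "0.0557 0.042 0 0 0 -0.015" --pt "0.0787 0.0626 0 0 0 -0.022" --pt "0.1024 0.086 0 0 0 -0.0294"

```text
time: 5.1
tool_pos: [0.3701, -0.0767, 0.1693]
ee_rot: [3.141, -0.0, 2.986]
wrist_force: [0.0, 1.3, -9.6]
width: 0.0296
finger_force: 30.0
```

>>> carry_out --pt "0.0226 0.0267 0 0 0 -0.008" --pt "0.0438 0.0554 0 0 0 -0.016" --pt "0.0631 0.0856 0 0 0 -0.025" --pt "0.08 0.1165 0 0 0 -0.033" --pt "0.0939 0.1472 0 0 0 -0.0412"

```text
time: 5.6
tool_pos: [0.2998, 0.0831, 0.1694]
ee_rot: [3.141, 0.001, 3.028]
wrist_force: [1.4, 0.1, -8.8]
width: 0.03
finger_force: 30.0
```

>>> carry_out --pt "0.01 0.03 0 0 0 -0.0075" --pt "0.0175 0.058 0 0 0 -0.0144" --pt "0.0228 0.083 0 0 0 -0.02" --pt "0.0263 0.1043 0 0 0 -0.025" --pt "0.0286 0.1215 0 0 0 -0.0294"

```text
time: 6.1
tool_pos: [0.2856, 0.2069, 0.1694]
ee_rot: [3.141, -0.0, 3.059]
wrist_force: [0.6, 0.5, -9.1]
width: 0.0298
finger_force: 30.0
```

>>> carry_out --pt "0.001 0.013 0 0 0 -0.003" --pt "0.0014 0.0217 0 0 0 -0.005" --pt "0.0016 0.0266 0 0 0 -0.006" --pt "0.0017 0.0286 0 0 0 -0.0065" --pt "0.0017 0.029 0 0 0 -0.0065"

```text
time: 6.6
tool_pos: [0.288, 0.2345, 0.1694]
ee_rot: [-3.141, -0.0, 3.063]
wrist_force: [-0.1, -0.1, -8.8]
width: 0.0296
finger_force: 30.0
```

```bash
python3 - <<'E'
from bench import *
from h import *
for n in("side","top"):
    s=snapshot(n);np.savez(f"{n}1.npz",**s);cv2.imwrite(f"pics/{n}1.png",s["img"][:,:,::-1])
a=cv2.imread("pics/side1.png")[80:330,150:450];b=cv2.imread("pics/top1.png")[120:370,150:450]
cv2.imwrite("pics/c1.png",cv2.resize(np.hstack([a,b]),(800,333)))
print(get_obs()["wrist_torque"])
E
```

```text
[-0.16284061 -0.20826097  0.01032622]
```

View pics/c1.png

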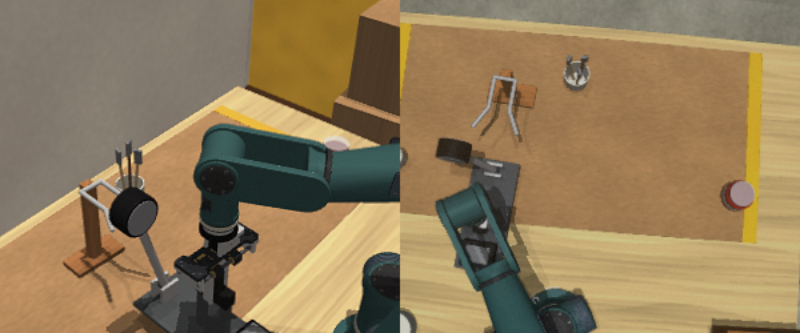

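```bash
cat >> h.py <<'E'
def lean(s,n,p=None,yaw=None):
    """pole lean toward foot +y (world vertical ref), hinge from commanded pose"""
    pc,r=load();p=pc
    R=r.as_matrix();F=np.c_[-R[:,0],R[:,1],-R[:,2]]          # foot axes
    h=p+F@np.array([.150,0,.045-.119])                         # hinge
    e=F[:,0]/np.linalg.norm(F[:,0]);nn=np.cross([0,0,1],e)
    P=cloud(s)-h;X=P@e;Y=P@nn;Z=P[:,:,2]
    rr=np.hypot(Y,Z);m=(rr>.215)&(rr<.335)&(abs(X)<.045)&(Z>.1)&(s["img"].max(2)<110)
    if n=="side":m&=X<-.015
    m=m.astype(np.uint8);k,l,st,_=cv2.connectedComponentsWithStats(m)
    m=l==1+np.argmax(st[1:,4]);y,z=Y[m],Z[m]
    ca=np.arctan2((y.min()+y.max())/2,np.median(z))
    if n=="side":  # face disc: rays of its outline cast on the face plane, ellipse centre
        c=max(cv2.findContours(m.astype(np.uint8),cv2.RETR_EXTERNAL,cv2.CHAIN_APPROX_NONE)[0],key=cv2.contourArea).reshape(-1,2)
        o,d=rays(s,c);t=((h-.025*e*-1*-1-o)@e)/(d@e);Q=o+d*t[:,None]-h
        (cy,cz),rad=cv2.minEnclosingCircle(np.c_[Q@nn,Q[:,2]].astype(np.float32))
    else:
        c=max(cv2.findContours(m.astype(np.uint8),cv2.RETR_EXTERNAL,cv2.CHAIN_APPROX_NONE)[0],key=cv2.contourArea).reshape(-1,2)
        Q=onplane(s,c,h[2]+.27)-h;q=Q@nn;cy=(q.min()+q.max())/2;cz=np.sqrt(.275**2-cy**2);rad=(q.max()-q.min())/2
    return dict(n=n,npix=int(m.sum()),cent=round(float(np.arctan2(y.mean(),z.mean())),4),fit=round(float(np.arctan2(cy,cz)),4),c=np.round([cy,cz,rad],4).tolist(),cm=np.round([X[m].mean(),y.mean(),z.mean()],3).tolist())
E
python3 - <<'E'
from h import *
for n in("side","top"): print(lean(dict(np.load(n+"1.npz")),n))
E
```

```text
{'n': 'side', 'npix': 610, 'cent': 0.3148, 'fit': 0.3142, 'c': [0.0876, 0.2695, 0.0505], 'cm': [-0.024, 0.087, 0.268]}
{'n': 'top', 'npix': 416, 'cent': 0.246, 'fit': 0.2878, 'c': [0.0781, 0.2637, 0.0448], 'cm': [-0.004, 0.073, 0.293]}
```

```bash
cat > ctl.py <<'E'
from h import *
import sys
from scipy.optimize import least_squares
I,G,KS,C=.0155,.55,.34,.09;DT=.005
A=np.array([[0,1,0],[(G-KS)/I,-C/I,1],[0,0,0]])
def sim(x,f0,f1,T):
    """state x=[a,v,b]; foot tilt f0->f1 linearly in T"""
    a,v,b=x;n=round(T/DT);w=(f1-f0)/T
    for i in range(n):
        f=f0+w*(i+1)*DT
        v+=DT*((G*a-KS*(a-f)-C*(v-w))/I+b);a+=DT*v
        if abs(a-f)>.3:a=f+np.sign(a-f)*.3;v=w
    return np.array([a,v,b])
def cov(P,T):
    M=np.eye(3)+A*DT
    for i in range(round(T/DT)):P=M@P@M.T+DT*np.diag([0,.06**2,.02**2])
    return P
def meas(snapshot,st):
    x,P,f=np.array(st["x"]),np.array(st["P"]),st["f"];ms=[]
    for n,off in(("side",-.006),("top",.003)):
        L=lean(snapshot(n),n);m=float(np.arcsin(np.clip((L["c"][0]+off)/.275,-1,1)));ms.append(round(m,4))
        ok=.038<L["c"][2]<.058
        if ok:
            K=P[:,0]/(P[0,0]+.010**2);x=x+K*(m-x[0]);P=P-np.outer(K,P[0]);x[0]=np.clip(x[0],f-.3,f+.3)
        else:print("bad",L)
        x=sim(x,f,f,.05);P=cov(P,.05)
    print("meas",ms,"pred",np.round(st["x"],3),"est",x.round(4));st["x"],st["P"]=x.tolist(),P.tolist();return st
def plan(st,nrow,N=15,adv=None,up=None):
    x0,f=np.array(st["x"]),st["f"]
    def res(u):
        x,fp,r=x0,f,[]
        for k,fk in enumerate(u):
            x=sim(x,fp,fk,.1);r+=[x[0]*(1 if k>5 else .6),.15*x[1],.12*(fk+x[2]*I/KS),.35*(fk-fp),4*max(0,abs(fk-fp)-.09)];fp=fk
        return np.array(r+[4*x[0],1.5*x[1]])
    u=least_squares(res,np.full(N,f-.1 if abs(x0[0])>.2 else f),bounds=(-.29,.29),max_nfev=30).x
    u=np.round(u,3);x=x0;P=np.array(st["P"]);fp=f;pr=[]
    for fk in u:
        x=sim(x,fp,fk,.1);fp=fk;pr.append(x[0])
        if len(pr)==nrow:st["x"],st["f"]=x.tolist(),float(fk)
    st["P"]=cov(P,.1*nrow).tolist()
    print("f",u,"a",np.round(pr,3))
    yaw,h=st["yaw"],np.array(st["h"])
    out=[]
    for k in range(nrow):
        hk=h+(0 if adv is None else np.array(adv[k]));r=TZ(yaw,u[k]);M=r.as_matrix()
        out.append((hk+M@np.array([.150,0,-.074]),r))
    st["h"]=hk.tolist();calls(out);json.dump(st,open("st.json","w"))
E
cat > init.py <<'E'
from ctl import *
p,r=load();M=r.as_matrix()
st=dict(x=[.3,0,0],P=np.diag([.01**2,.01**2,.15**2]).tolist(),f=0.,yaw=3.063,h=(p-M@np.array([.150,0,-.074])).tolist())
plan(st,5)
E
python3 init.py
```

```text
f [-0.095 -0.102 -0.103 -0.094 -0.081 -0.067 -0.052 -0.037 -0.026 -0.018
 -0.013 -0.009 -0.006 -0.004 -0.003] a [ 0.205  0.134  0.089  0.059  0.038  0.023  0.012  0.006  0.002  0.
 -0.001 -0.002 -0.003 -0.003 -0.004]
[[-0.0, -0.007, 0.0003, -0.095, 0.0, 0.0], [0.0, -0.0075, 0.0004, -0.102, 0.0, 0.0], [0.0, -0.0076, 0.0004, -0.103, 0.0, 0.0], [0.0, -0.0069, 0.0003, -0.094, 0.0, 0.0], [-0.0, -0.006, 0.0002, -0.081, 0.0, 0.0]]
end [0.288  0.2291 0.1698] [3.0606 0.     3.063 ]
```

>>> carry_out --pt "0 -0.007 0.0003 -0.095 0 0" --pt "0 -0.0075 0.0004 -0.102 0 0" --pt "0 -0.0076 0.0004 -0.103 0 0" --pt "0 -0.0069 0.0003 -0.094 0 0" --pt "0 -0.006 0.0002 -0.081 0 0"

```text
time: 7.2
tool_pos: [0.2879, 0.2292, 0.1694]
ee_rot: [3.062, 0.0, 3.063]
wrist_force: [0.3, -0.9, -9.1]
width: 0.0296
finger_force: 30.0
```

```bash
cat > go.py <<'E'
from bench import *
from ctl import *
n=int(sys.argv[1]) if len(sys.argv)>1 else 5
st=json.load(open("st.json"));st=meas(snapshot,st);plan(st,n)
o=get_obs();print(round(float(o["time"]),2),np.round(o["tool_pos"],4),np.round(o["ee_rot"],4),np.round(o["wrist_torque"],3))
E
true
python3 go.py
```

```text
meas [-0.0229, -0.0338] pred [ 0.038 -0.18   0.   ] est [-0.0483 -0.3483 -0.1589]
f [0.01  0.042 0.045 0.041 0.037 0.032 0.026 0.021 0.017 0.014 0.012 0.01
 0.009 0.009 0.008] a [-0.059 -0.046 -0.032 -0.021 -0.014 -0.008 -0.004 -0.002 -0.     0.001
  0.001  0.002  0.002  0.002  0.003]
[[-0.0, 0.0067, 0.0003, 0.091, -0.0, 0.0], [0.0, 0.0091, 0.0006, 0.123, -0.0, 0.0], [0.0, 0.0093, 0.0006, 0.126, -0.0, 0.0], [-0.0, 0.009, 0.0006, 0.122, -0.0, 0.0], [0.0, 0.0087, 0.0006, 0.118, -0.0, 0.0]]
end [0.2887 0.2378 0.1699] [-3.1046  0.      3.063 ]
7.3 [0.2878 0.2298 0.1693] [ 3.0612e+00 -2.0000e-04  3.0651e+00] [-0.192 -0.086  0.022]
```

>>> carry_out --pt "0 0.0067 0.0003 0.091 0 0" --pt "0 0.0091 0.0006 0.123 0 0" --pt "0 0.0093 0.0006 0.126 0 0" --pt "0 0.009 0.0006 0.122 0 0" --pt "0 0.0087 0.0006 0.118 0 0"

```text
time: 7.8
tool_pos: [0.2883, 0.2374, 0.1693]
ee_rot: [-3.105, -0.0, 3.063]
wrist_force: [0.6, -0.5, -8.8]
width: 0.0301
finger_force: 30.0
```

```bash
python3 go.py
```

```text
meas [-0.008, -0.008] pred [-0.014  0.066 -0.159] est [-0.0023  0.0851 -0.1492]
f [0.019 0.014 0.011 0.009 0.008 0.008 0.007 0.007 0.007 0.007 0.007 0.007
 0.007 0.007 0.007] a [ 0.002  0.002  0.001  0.001  0.    -0.    -0.    -0.    -0.001 -0.001
 -0.001 -0.001 -0.001 -0.001 -0.002]
[[0.0, -0.0013, -0.0, -0.018, -0.0, 0.0], [-0.0, -0.0017, -0.0, -0.023, -0.0, 0.0], [0.0, -0.0019, -0.0, -0.026, -0.0, 0.0], [-0.0, -0.0021, -0.0, -0.028, -0.0, 0.0], [0.0, -0.0021, -0.0, -0.029, -0.0, 0.0]]
end [0.2885 0.2357 0.17  ] [-3.1336 -0.      3.063 ]
7.9 [0.2884 0.2371 0.1694] [-3.1051e+00  3.0000e-04  3.0623e+00] [ 0.167 -0.175  0.058]
```

>>> carry_out --pt "0 -0.0013 0 -0.018 0 0" --pt "0 -0.0017 0 -0.023 0 0" --pt "0 -0.0019 0 -0.026 0 0" --pt "0 -0.0021 0 -0.028 0 0" --pt "0 -0.0021 0 -0.029 0 0"

```text
time: 8.4
tool_pos: [0.2883, 0.2354, 0.1695]
ee_rot: [-3.134, 0.0, 3.063]
wrist_force: [0.6, 0.7, -9.2]
width: 0.0296
finger_force: 30.0
```

```bash
python3 go.py
```

```text
meas [-0.0007, -0.0018] pred [ 0.    -0.004 -0.149] est [-0.0016 -0.0036 -0.1523]
f [0.009 0.009 0.009 0.008 0.008 0.008 0.008 0.007 0.007 0.007 0.007 0.007
 0.007 0.007 0.007] a [-0.002 -0.001 -0.001 -0.001 -0.    -0.    -0.     0.    -0.    -0.
 -0.    -0.    -0.    -0.    -0.001]
[[0.0, 0.0, -0.0, 0.001, -0.0, 0.0], [0.0, 0.0, -0.0, 0.001, -0.0, 0.0], [0.0, 0.0, -0.0, 0.001, -0.0, 0.0], [0.0, -0.0, -0.0, 0.0, -0.0, 0.0], [0.0, -0.0, -0.0, 0.0, -0.0, 0.0]]
end [0.2885 0.2357 0.17  ] [-3.1336  0.      3.063 ]
8.5 [0.2883 0.2355 0.1694] [-3.1335 -0.      3.0633] [ 0.088 -0.157  0.043]
```

>>> carry_out --pt "0 0 0 0.001 0 0" --pt "0 0 0 0.001 0 0" --pt "0 0 0 0.001 0 0" --pt "0 0 0 0 0 0" --pt "0 0 0 0 0 0"

```text
time: 9.0
tool_pos: [0.2883, 0.2355, 0.1694]
ee_rot: [-3.133, -0.0, 3.063]
wrist_force: [0.1, 0.8, -9.1]
width: 0.03
finger_force: 30.0
```

```bash
python3 go.py 10
```

```text
meas [0.0084, 0.0084] pred [-0.     0.001 -0.152] est [ 0.0092  0.0211 -0.1387]
f [-0.002 -0.002 -0.001  0.     0.001  0.002  0.003  0.004  0.005  0.005
  0.006  0.006  0.006  0.006  0.006] a [ 0.009  0.006  0.004  0.003  0.002  0.001  0.    -0.    -0.001 -0.001
 -0.001 -0.001 -0.002 -0.002 -0.002]
[[0.0, -0.0008, -0.0, -0.01, -0.0, 0.0], [0.0, -0.0008, -0.0, -0.01, -0.0, 0.0], [0.0, -0.0007, -0.0, -0.009, -0.0, -0.0], [0.0, -0.0006, -0.0, -0.008, -0.0, 0.0], [0.0, -0.0005, -0.0, -0.007, -0.0, 0.0]]
[[0.0, 0.0, -0.0, 0.001, -0.0, 0.0], [0.0, 0.0001, -0.0, 0.002, -0.0, 0.0], [0.0, 0.0002, -0.0, 0.003, -0.0, 0.0], [0.0, 0.0002, -0.0, 0.004, -0.0, 0.0], [0.0, 0.0002, -0.0, 0.004, -0.0, 0.0]]
end [0.2885 0.2354 0.17  ] [-3.1366  0.      3.063 ]
9.1 [0.2883 0.2355 0.1694] [-3.1335  0.      3.0633] [ 0.104 -0.138 -0.032]
```

>>> carry_out --pt "0 -0.0008 0 -0.01 0 0" --pt "0 -0.0008 0 -0.01 0 0" --pt "0 -0.0007 0 -0.009 0 0" --pt "0 -0.0006 0 -0.008 0 0" --pt "0 -0.0005 0 -0.007 0 0"

```text
time: 9.6
tool_pos: [0.2882, 0.235, 0.1694]
ee_rot: [-3.14, 0.0, 3.063]
wrist_force: [-0.1, 0.3, -9.6]
width: 0.0298
finger_force: 30.0
```

>>> carry_out --pt "0 0 0 0.001 0 0" --pt "0 0.0001 0 0.002 0 0" --pt "0 0.0002 0 0.003 0 0" --pt "0 0.0002 0 0.004 0 0" --pt "0 0.0002 0 0.004 0 0"

```text
time: 10.1
tool_pos: [0.2883, 0.2352, 0.1694]
ee_rot: [-3.136, 0.0, 3.063]
wrist_force: [0.5, 0.3, -8.7]
width: 0.0298
finger_force: 30.0
```

```bash
python3 go.py 10
```

```text
meas [0.0124, 0.0113] pred [-0.001 -0.004 -0.139] est [ 0.0132  0.0215 -0.1312]
f [-0.007 -0.007 -0.005 -0.003 -0.001  0.     0.002  0.003  0.004  0.004
  0.005  0.005  0.005  0.006  0.006] a [ 0.012  0.008  0.005  0.004  0.002  0.001  0.001  0.    -0.    -0.
 -0.001 -0.001 -0.001 -0.001 -0.001]
[[0.0, -0.0008, -0.0, -0.012, -0.0, -0.0], [0.0, -0.0008, -0.0, -0.012, -0.0, -0.0], [0.0, -0.0007, -0.0, -0.01, -0.0, -0.0], [0.0, -0.0005, -0.0, -0.008, -0.0, -0.0], [0.0, -0.0004, -0.0, -0.006, -0.0, -0.0]]
[[-0.0, 0.0001, -0.0, 0.001, -0.0, -0.0], [-0.0, 0.0002, -0.0, 0.003, -0.0, -0.0], [0.0, 0.0003, -0.0, 0.004, -0.0, -0.0], [0.0, 0.0004, -0.0, 0.005, -0.0, -0.0], [0.0, 0.0004, -0.0, 0.005, -0.0, -0.0]]
end [0.2885 0.2354 0.17  ] [-3.1376 -0.      3.063 ]
10.2 [0.2882 0.2352 0.1694] [-3.1365 -0.      3.0633] [ 0.047 -0.132 -0.051]
```

>>> carry_out --pt "0 -0.0008 0 -0.012 0 0" --pt "0 -0.0008 0 -0.012 0 0" --pt "0 -0.0007 0 -0.01 0 0" --pt "0 -0.0005 0 -0.008 0 0" --pt "0 -0.0004 0 -0.006 0 0"

```text
time: 10.7
tool_pos: [0.2882, 0.2348, 0.1695]
ee_rot: [3.141, 0.0, 3.063]
wrist_force: [-0.4, 0.3, -9.8]
width: 0.0303
finger_force: 30.0
```

>>> carry_out --pt "0 0.0001 0 0.001 0 0" --pt "0 0.0002 0 0.003 0 0" --pt "0 0.0003 0 0.004 0 0" --pt "0 0.0004 0 0.005 0 0" --pt "0 0.0004 0 0.005 0 0"

```text
time: 11.2
tool_pos: [0.2882, 0.2353, 0.1694]
ee_rot: [-3.137, -0.0, 3.063]
wrist_force: [-0.4, -0.6, -9.5]
width: 0.03
finger_force: 30.0
```

```bash
python3 go.py 10
```

```text
meas [-0.0084, -0.004] pred [-0.    -0.004 -0.131] est [-0.0072 -0.0177 -0.1332]
f [0.012 0.012 0.012 0.011 0.01  0.009 0.008 0.008 0.007 0.007 0.007 0.006
 0.006 0.006 0.006] a [-0.007 -0.005 -0.003 -0.002 -0.001 -0.001 -0.001 -0.001 -0.    -0.
 -0.    -0.    -0.001 -0.001 -0.001]
[[-0.0, 0.0006, -0.0, 0.008, 0.0, -0.0], [-0.0, 0.0006, -0.0, 0.008, 0.0, -0.0], [-0.0, 0.0006, -0.0, 0.008, 0.0, -0.0], [0.0, 0.0005, -0.0, 0.007, 0.0, -0.0], [-0.0, 0.0004, -0.0, 0.006, 0.0, -0.0]]
[[-0.0, -0.0001, -0.0, -0.001, 0.0, -0.0], [-0.0, -0.0001, -0.0, -0.002, 0.0, -0.0], [-0.0, -0.0001, -0.0, -0.002, 0.0, -0.0], [-0.0, -0.0002, -0.0, -0.003, 0.0, -0.0], [-0.0, -0.0002, -0.0, -0.003, 0.0, -0.0]]
end [0.2885 0.2356 0.17  ] [-3.1346  0.      3.063 ]
11.3 [0.2882 0.2352 0.1694] [-3.1375 -0.      3.0633] [ 0.035 -0.139  0.063]
```

>>> carry_out --pt "0 0.0006 0 0.008 0 0" --pt "0 0.0006 0 0.008 0 0" --pt "0 0.0006 0 0.008 0 0" --pt "0 0.0005 0 0.007 0 0" --pt "0 0.0004 0 0.006 0 0"

```text
time: 11.8
tool_pos: [0.2882, 0.2356, 0.1694]
ee_rot: [-3.132, -0.0, 3.063]
wrist_force: [-0.9, 0.3, -9.4]
width: 0.0301
finger_force: 30.0
```

>>> carry_out --pt "0 -0.0001 0 -0.001 0 0" --pt "0 -0.0001 0 -0.002 0 0" --pt "0 -0.0001 0 -0.002 0 0" --pt "0 -0.0002 0 -0.003 0 0" --pt "0 -0.0002 0 -0.003 0 0"

```text
time: 12.3
tool_pos: [0.2882, 0.2354, 0.1694]
ee_rot: [-3.134, 0.0, 3.063]
wrist_force: [-0.0, -0.8, -9.3]
width: 0.0297
finger_force: 30.0
```

```bash
python3 go.py 10
```

```text
meas [0.0193, 0.0287] pred [-0.     0.001 -0.133] est [ 0.0276  0.053  -0.1225]
f [-0.02  -0.02  -0.017 -0.013 -0.009 -0.006 -0.003 -0.001  0.001  0.002
  0.003  0.004  0.005  0.005  0.005] a [0.025 0.018 0.012 0.008 0.005 0.004 0.002 0.002 0.001 0.001 0.001 0.001
 0.001 0.001 0.001]
[[-0.0, -0.002, 0.0, -0.027, 0.0, -0.0], [-0.0, -0.002, 0.0, -0.027, 0.0, -0.0], [-0.0, -0.0018, 0.0, -0.024, 0.0, -0.0], [-0.0, -0.0015, 0.0, -0.02, 0.0, -0.0], [-0.0, -0.0012, 0.0, -0.016, 0.0, -0.0]]
[[-0.0, 0.0002, 0.0, 0.003, 0.0, -0.0], [-0.0, 0.0005, 0.0, 0.006, 0.0, 0.0], [0.0, 0.0006, 0.0, 0.008, 0.0, -0.0], [-0.0, 0.0008, 0.0, 0.01, 0.0, -0.0], [-0.0, 0.0008, 0.0, 0.011, 0.0, -0.0]]
end [0.2885 0.2352 0.17  ] [-3.1396  0.      3.063 ]
12.4 [0.2882 0.2354 0.1694] [-3.1345 -0.      3.0633] [ 0.063 -0.14  -0.048]
```

>>> carry_out --pt "0 -0.002 0 -0.027 0 0" --pt "0 -0.002 0 -0.027 0 0" --pt "0 -0.0018 0 -0.024 0 0" --pt "0 -0.0015 0 -0.02 0 0" --pt "0 -0.0012 0 -0.016 0 0"

```text
time: 12.9
tool_pos: [0.2882, 0.2343, 0.1695]
ee_rot: [3.133, 0.0, 3.063]
wrist_force: [-1.3, -0.8, -9.4]
width: 0.0296
finger_force: 30.0
```

>>> carry_out --pt "0 0.0002 0 0.003 0 0" --pt "0 0.0005 0 0.006 0 0" --pt "0 0.0006 0 0.008 0 0" --pt "0 0.0008 0 0.01 0 0" --pt "0 0.0008 0 0.011 0 0"

```text
time: 13.4
tool_pos: [0.2882, 0.2351, 0.1694]
ee_rot: [-3.139, -0.0, 3.063]
wrist_force: [0.4, 0.1, -9.2]
width: 0.0298
finger_force: 30.0
```

```bash
sed -i 's/\.02\*\*2\])/.05**2])/' ctl.py; python3 go.py 5
```

```text
meas [0.0207, 0.024] pred [ 0.001 -0.003 -0.122] est [ 0.0249  0.0382 -0.114 ]
f [-0.02  -0.019 -0.016 -0.012 -0.009 -0.006 -0.003 -0.001  0.001  0.002
  0.003  0.004  0.004  0.005  0.005] a [ 0.022  0.016  0.011  0.007  0.004  0.002  0.001 -0.    -0.001 -0.001
 -0.002 -0.002 -0.003 -0.003 -0.004]
[[0.0, -0.0016, 0.0, -0.022, 0.0, -0.0], [0.0, -0.0015, 0.0, -0.021, 0.0, -0.0], [-0.0, -0.0013, 0.0, -0.018, 0.0, 0.0], [-0.0, -0.001, 0.0, -0.014, 0.0, -0.0], [-0.0, -0.0008, 0.0, -0.011, 0.0, -0.0]]
end [0.2884 0.2344 0.17  ] [3.1326 0.     3.063 ]
13.5 [0.2882 0.235  0.1694] [-3.1394 -0.      3.0634] [ 0.053 -0.15   0.039]
```

>>> carry_out --pt "0 -0.0016 0 -0.022 0 0" --pt "0 -0.0015 0 -0.021 0 0" --pt "0 -0.0013 0 -0.018 0 0" --pt "0 -0.001 0 -0.014 0 0" --pt "0 -0.0008 0 -0.011 0 0"

```text
time: 14.0
tool_pos: [0.2882, 0.2343, 0.1695]
ee_rot: [3.133, 0.0, 3.063]
wrist_force: [-0.1, -0.6, -8.4]
width: 0.0297
finger_force: 30.0
```

```bash
cat > go2.py <<'E'
from bench import *
from ctl import *
n,k0,NT=5,int(sys.argv[1]),20
mj=lambda s:10*s**3-15*s**4+6*s**5
e=.17*np.array([.9969,-.0785,0])
st=json.load(open("st.json"))
if k0==0:
    P=np.array(st["P"]);P[2,2]+=.06**2;st["P"]=P.tolist()
st=meas(snapshot,st);plan(st,n,adv=[e*(mj((k0+k)/NT)-mj(k0/NT)) for k in range(1,n+1)])
o=get_obs();print(round(float(o["time"]),2),np.round(o["tool_pos"],4))
E
python3 go2.py 0
```

```text
meas [0.0095, 0.0015] pred [ 0.004 -0.024 -0.114] est [ 0.0031 -0.031  -0.1135]
f [-0.003 -0.001  0.001  0.002  0.003  0.004  0.004  0.004  0.005  0.005
  0.005  0.005  0.005  0.005  0.005] a [ 0.001  0.001  0.     0.    -0.    -0.    -0.    -0.    -0.001 -0.001
 -0.001 -0.001 -0.001 -0.001 -0.001]
[[-0.0002, 0.0005, 0.0, 0.006, 0.0, 0.0], [-0.0015, 0.0006, 0.0, 0.008, 0.0, -0.0], [-0.0045, 0.0008, 0.0, 0.01, 0.0, -0.0], [-0.0098, 0.0008, 0.0, 0.011, 0.0, -0.0], [-0.0176, 0.0009, 0.0, 0.012, 0.0, -0.0]]
end [0.3061 0.2339 0.17  ] [-3.1386  0.      3.063 ]
14.1 [0.2882 0.2344 0.1694]
```

>>> carry_out --pt "0 0.0005 0 0.006 0 0" --pt "-0.0015 0.0006 0 0.008 0 0" --pt "-0.0045 0.0008 0 0.01 0 0" --pt "-0.0098 0.0008 0 0.011 0 0" --pt "-0.0176 0.0009 0 0.012 0 0"

```text
time: 14.6
tool_pos: [0.3062, 0.2338, 0.1695]
ee_rot: [-3.139, 0.0, 3.064]
wrist_force: [0.3, -1.2, -8.7]
width: 0.0298
finger_force: 30.0
```

```bash
sed -i 's/^n,k0,NT=.*/n=5;d=float(sys.argv[1])/; s/^e=.17/e=d/; /^if k0/d; /^    P=/d; s/adv=\[.*/adv=[e*mj(k\/n) for k in range(1,n+1)])/' go2.py; python3 go2.py .05
```

```text
meas [-0.0098, -0.0069] pred [-0.    -0.001 -0.114] est [-0.0092 -0.0219 -0.1255]
f [0.013 0.014 0.013 0.012 0.011 0.01  0.009 0.008 0.007 0.007 0.006 0.006
 0.006 0.006 0.006] a [-0.009 -0.006 -0.004 -0.003 -0.001 -0.     0.     0.001  0.001  0.002
  0.002  0.002  0.002  0.003  0.004]
[[-0.0029, 0.0007, 0.0, 0.01, 0.0, -0.0], [-0.0159, 0.0008, 0.0, 0.011, 0.0, -0.0], [-0.0341, 0.0007, 0.0, 0.01, 0.0, -0.0], [-0.0471, 0.0007, 0.0, 0.009, 0.0, -0.0], [-0.05, 0.0006, 0.0, 0.008, 0.0, -0.0]]
end [0.3559 0.2306 0.17  ] [-3.1306  0.      3.063 ]
14.7 [0.3071 0.2336 0.1695]
```

>>> carry_out --pt "-0.0029 0.0007 0 0.01 0 0" --pt "-0.0159 0.0008 0 0.011 0 0" --pt "-0.0341 0.0007 0 0.01 0 0" --pt "-0.0471 0.0007 0 0.009 0 0" --pt "-0.05 0.0006 0 0.008 0 0"

```text
time: 15.2
tool_pos: [0.3574, 0.2302, 0.1694]
ee_rot: [-3.13, 0.001, 3.062]
wrist_force: [-0.8, -0.2, -7.9]
width: 0.0298
finger_force: 30.0
```

```bash
python3 go2.py .05
```

```text
meas [0.0073, 0.0051] pred [-0.001  0.011 -0.126] est [ 0.0076  0.0294 -0.1139]
f [ 0.    -0.001 -0.001  0.     0.001  0.002  0.003  0.003  0.004  0.004
  0.005  0.005  0.005  0.005  0.005] a [ 0.008  0.005  0.004  0.002  0.001  0.    -0.    -0.    -0.001 -0.001
 -0.001 -0.002 -0.002 -0.002 -0.003]
[[-0.0029, -0.0008, 0.0, -0.011, 0.0, -0.0], [-0.0159, -0.0009, 0.0, -0.012, 0.0, -0.0], [-0.0341, -0.0009, 0.0, -0.012, 0.0, -0.0], [-0.0471, -0.0008, 0.0, -0.011, 0.0, -0.0], [-0.05, -0.0007, 0.0, -0.01, 0.0, -0.0]]
end [0.4057 0.2259 0.17  ] [-3.1406  0.      3.063 ]
15.3 [0.3559 0.2302 0.1692]
```

>>> carry_out --pt "-0.0029 -0.0008 0 -0.011 0 0" --pt "-0.0159 -0.0009 0 -0.012 0 0" --pt "-0.0341 -0.0009 0 -0.012 0 0" --pt "-0.0471 -0.0008 0 -0.011 0 0" --pt "-0.05 -0.0007 0 -0.01 0 0"

```text
time: 15.8
tool_pos: [0.4071, 0.2255, 0.1695]
ee_rot: [-3.14, 0.001, 3.062]
wrist_force: [-0.5, 0.1, -8.7]
width: 0.0297
finger_force: 30.0
```

```bash
sed -i 's/L=lean(snapshot(n),n);/s=snapshot(n);np.savez("last_"+n,**s);L=lean(s,n);/' ctl.py; python3 go2.py .052
python3 - <<'E'
from h import *
a=np.load("last_side.npz")["img"][140:280,180:340,::-1];b=np.load("last_top.npz")["img"][150:290,170:330,::-1]
cv2.imwrite("pics/c2.png",cv2.resize(np.hstack([a,b]),(800,350),interpolation=cv2.INTER_CUBIC))
E
```

```text
meas [-0.0007, -0.0025] pred [ 0.001 -0.008 -0.114] est [-0.0026 -0.0166 -0.1181]
f [0.006 0.007 0.007 0.007 0.007 0.006 0.006 0.006 0.006 0.006 0.006 0.006
 0.005 0.005 0.005] a [-0.003 -0.002 -0.002 -0.001 -0.001 -0.001 -0.001 -0.001 -0.001 -0.001
 -0.001 -0.001 -0.001 -0.002 -0.002]
[[-0.003, 0.0003, 0.0, 0.005, 0.0, -0.0], [-0.0165, 0.0004, 0.0, 0.006, 0.0, -0.0], [-0.0355, 0.0004, 0.0, 0.006, 0.0, -0.0], [-0.049, 0.0004, 0.0, 0.006, 0.0, -0.0], [-0.052, 0.0004, 0.0, 0.006, 0.0, -0.0]]
end [0.4576 0.2222 0.17  ] [-3.1346  0.      3.063 ]
15.9 [0.4056 0.2257 0.1692]
```

View pics/c2.png

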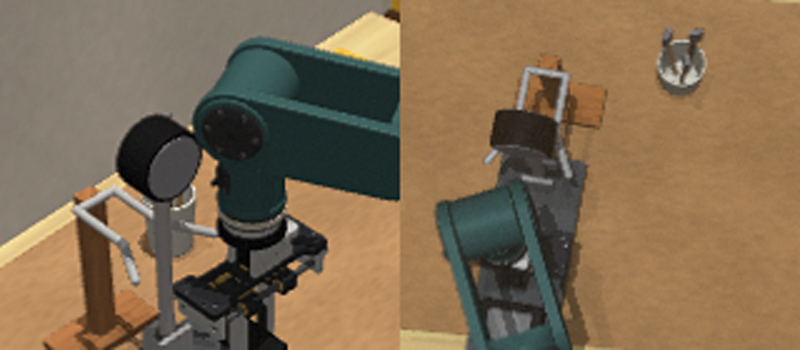

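>>> carry_out --pt "-0.003 0.0003 0 0.005 0 0" --pt "-0.0165 0.0004 0 0.006 0 0" --pt "-0.0355 0.0004 0 0.006 0 0" --pt "-0.049 0.0004 0 0.006 0 0" --pt "-0.052 0.0004 0 0.006 0 0"

```text
time: 16.4
tool_pos: [0.4591, 0.2219, 0.1693]
ee_rot: [-3.134, 0.001, 3.062]
wrist_force: [-0.7, 0.2, -9.0]
width: 0.0299
finger_force: 30.0
```

```bash
sed -i 's/^e=d\*.*/e=d*np.array([.9969,-.0785,0])+np.array([0,0,float(sys.argv[2])])/' go2.py; python3 go2.py 0 -.035
python3 - <<'E'
from h import *
a=np.load("last_side.npz")["img"][140:280,180:340,::-1];b=np.load("last_top.npz")["img"][150:290,170:330,::-1]
cv2.imwrite("pics/c3.png",cv2.resize(np.hstack([a,b]),(800,350),interpolation=cv2.INTER_CUBIC))
E
```

```text
meas [-0.0044, 0.0025] pred [-0.001  0.004 -0.118] est [-0.0004  0.0046 -0.117 ]
f [0.006 0.006 0.006 0.006 0.006 0.005 0.005 0.005 0.005 0.005 0.005 0.005
 0.005 0.005 0.005] a [-0.    -0.    -0.     0.     0.     0.     0.    -0.    -0.    -0.
 -0.001 -0.001 -0.001 -0.001 -0.002]
[[0.0, -0.0001, 0.002, -0.001, 0.0, -0.0], [0.0, 0.0, 0.0111, -0.001, 0.0, -0.0], [0.0, 0.0001, 0.0239, -0.001, 0.0, -0.0], [0.0, 0.0002, 0.033, -0.001, 0.0, -0.0], [0.0, 0.0002, 0.035, -0.001, 0.0, -0.0]]
end [0.4576 0.2222 0.135 ] [-3.1356  0.      3.063 ]
16.5 [0.4575 0.222  0.1691]
```

View pics/c3.png

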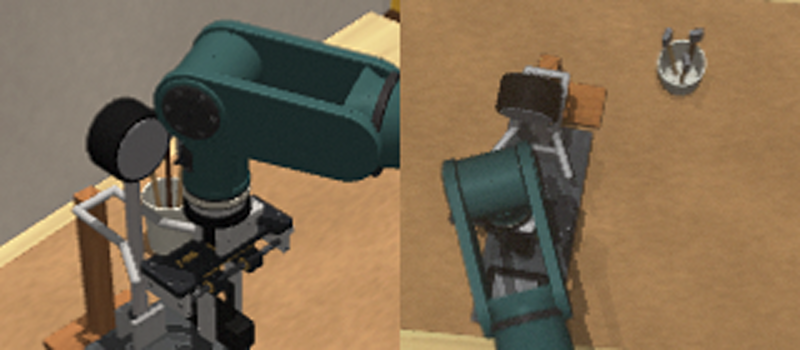

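>>> carry_out --pt "0 -0.0001 0.002 -0.001 0 0" --pt "0 0 0.011 -0.001 0 0" --pt "0 0.0001 0.024 -0.001 0 0" --pt "0 0.0002 0.033 -0.001 0 0" --pt "0 0.0002 0.035 -0.001 0 0"

```text
time: 17.0
tool_pos: [0.4555, 0.2216, 0.1317]
ee_rot: [-3.133, -0.005, 3.064]
wrist_force: [-0.3, -0.7, -9.6]
width: 0.0298
finger_force: 30.0
```

```bash
python3 go2.py 0 -.011
```

```text
meas [0.0022, 0.0109] pred [ 0.     0.002 -0.117] est [ 0.0075  0.0171 -0.1062]
f [-0.002 -0.002 -0.001 -0.     0.001  0.002  0.002  0.003  0.004  0.004
  0.004  0.004  0.005  0.005  0.005] a [0.007 0.005 0.003 0.002 0.002 0.001 0.001 0.001 0.001 0.001 0.001 0.001
 0.001 0.002 0.002]
[[0.0, -0.0006, 0.0007, -0.008, 0.0, -0.0], [0.0, -0.0006, 0.0035, -0.008, 0.0, -0.0], [0.0, -0.0005, 0.0075, -0.007, 0.0, -0.0], [0.0, -0.0004, 0.0104, -0.006, 0.0, -0.0], [0.0, -0.0003, 0.011, -0.005, 0.0, -0.0]]
end [0.4576 0.2218 0.124 ] [-3.1406  0.      3.063 ]
17.1 [0.4566 0.2219 0.1333]
```

>>> carry_out --pt "0 -0.0006 0.0007 -0.008 0 0" --pt "0 -0.0006 0.0035 -0.008 0 0" --pt "0 -0.0005 0.0075 -0.007 0 0" --pt "0 -0.0004 0.0104 -0.006 0 0" --pt "0 -0.0003 0.011 -0.005 0 0"

```text
time: 17.6
tool_pos: [0.4569, 0.2216, 0.1228]
ee_rot: [-3.14, -0.001, 3.063]
wrist_force: [0.0, -0.0, -9.2]
width: 0.0297
finger_force: 30.0
```

>>> carry_out --pt "0 0 0.001 0 0 0" --pt "0 0 0.002 0 0 0" --pt "0 0 0.003 0 0 0" --pt "0 0 0.0035 0 0 0" --pt "0 0 0.004 0 0 0"

```text
time: 18.1
tool_pos: [0.4575, 0.2217, 0.1199]
ee_rot: [-3.141, 0.001, 3.063]
wrist_force: [0.2, -1.5, -5.4]
width: 0.0295
finger_force: 30.0
```

>>> carry_out --pt "0 0 0.0002 0 0 0" --pt "0 0 0.0004 0 0 0" --pt "0 0 0.0006 0 0 0" --pt "0 0 0.0006 0 0 0" --pt "0 0 0.0006 0 0 0"

```text
time: 18.6
tool_pos: [0.4576, 0.2217, 0.1199]
ee_rot: [-3.141, 0.001, 3.063]
wrist_force: [-1.8, -2.1, 0.7]
width: 0.0298
finger_force: 30.0
```

>>> carry_out --pt "0 0 0 0 0 0" --pt "0 0 0 0 0 0" --pt "0 0 0 0 0 0" --pt "0 0 0 0 0 0" --pt "0 0 0 0 0 0" --jaw 1

```text
time: 19.1
tool_pos: [0.4575, 0.2219, 0.119]
ee_rot: [-3.141, 0.001, 3.063]
wrist_force: [0.3, -0.5, 0.3]
width: 0.0665
finger_force: 0.0
```

>>> carry_out --pt "0 0 0 0 0 0" --pt "0 0 0 0 0 0" --pt "0 0 0 0 0 0" --pt "0 0 0 0 0 0" --pt "0 0 0 0 0 0"

```text
time: 19.6
tool_pos: [0.4573, 0.2217, 0.1189]
ee_rot: [-3.14, 0.0, 3.063]
wrist_force: [0.1, -0.0, -0.2]
width: 0.0938
finger_force: 0.0
```

>>> carry_out --pt "0 0 -0.005 0 0 0" --pt "0 0 -0.015 0 0 0" --pt "0 0 -0.03 0 0 0" --pt "0 0 -0.045 0 0 0" --pt "0 0 -0.06 0 0 0"

```text
time: 20.1
tool_pos: [0.4576, 0.2219, 0.1806]
ee_rot: [-3.141, 0.001, 3.063]
wrist_force: [-0.0, -0.4, 0.1]
width: 0.094
finger_force: 0.0
```

>>> carry_out --pt "0.01 0 -0.01 0 0 0" --pt "0.025 0 -0.025 0 0 0" --pt "0.045 0 -0.04 0 0 0" --pt "0.055 0 -0.05 0 0 0" --pt "0.06 0 -0.05 0 0 0"

```text
time: 20.6
tool_pos: [0.3973, 0.227, 0.2312]
ee_rot: [3.141, 0.004, 3.064]
wrist_force: [0.3, 0.5, 0.0]
width: 0.0938
finger_force: 0.0
```

```bash
python3 - <<'E'
from bench import *
from h import *
save([.4576,.2218,.1195],TZ(3.063))
im=[]
for n,(v,u) in(("side",(140,180)),("top",(150,170))):
    s=snapshot(n);print(lean(s,n));im.append(s["img"][v:v+140,u:u+160,::-1])
cv2.imwrite("pics/c4.png",cv2.resize(np.hstack(im),(800,350),interpolation=cv2.INTER_CUBIC))
E
```

```text
{'n': 'side', 'npix': 519, 'cent': 0.0878, 'fit': 0.0853, 'c': [0.0241, 0.2823, 0.0499], 'cm': [-0.024, 0.025, 0.28]}
{'n': 'top', 'npix': 429, 'cent': 0.0429, 'fit': 0.0647, 'c': [0.0178, 0.2744, 0.0454], 'cm': [-0.005, 0.013, 0.302]}
```

View pics/c4.png

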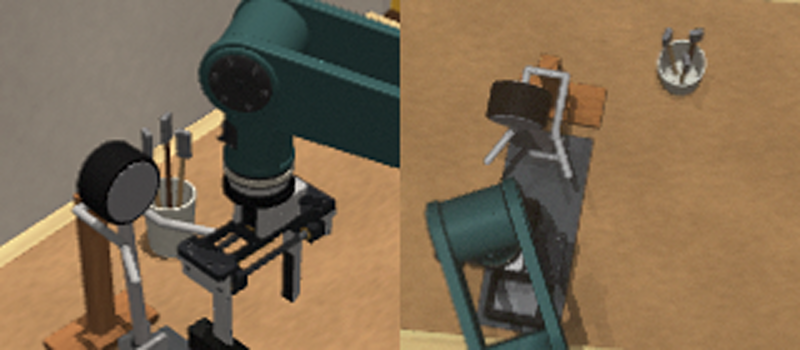

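```bash
python3 -c "
from bench import *
print(close_job())"
```

```text
the job is handed in; nothing more can be done
None
```

The lamp was lifted by its handle, righted, and balanced in the air for about 6 s; it now stands released in the fork, the pole resting on one prong about 0.07 rad off vertical, and the job is handed in with the verdict not yet known.

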